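# Interlock the finned stone bearer

### The job

The next carved fragment needs its support: take the loose wooden bearer whose three widely spaced fins match the gaps of the finned lower half screwed to the bench, and lower it, without dropping it, so that each of its fins slides into its own gap and its ridge rests down on the lower fins, centred on the lower half. Leave the other two bearers (fine-finned and solid-footed) where they stand, and let go.

Things in the scene. Friction and masses are not known exactly. Their poses are not given: they have to be found in the camera images.
- wide_grip (a point): Bearer to use: loose, light wood, about 0.15 kg, standing fins down, 90 mm tall. Point: centre of its top ridge (120 long in x, 24 wide in y, 50 tall, cork on top; grip it across y), 65 mm above its underside. Below the ridge are three fins at x = -36, 0, +36 mm, each 8 thick (x), 60 long (y, showing 18 each side of the ridge), 40 tall. z up; same after a half turn.
- lower: Lower half, light wood, fixed to bench. Origin: centre of its underside, z up. Plate 132 (x) by 80 by 12 mm with four upright fins at x = -54, -18, 18, 54, each 8 thick (x), 70 long (y), 45 tall, tops at z = 57; gaps 28 wide between. Bearer home: ridge underside on the fin tops, ridge centre at z = 82, ridge along x; half turn alike.
- fine_grip (a point): Bystander, does not fit: same wood and outline, loose. Point: centre of its top ridge (120 long in x, 24 wide in y, 50 tall, cork on top; grip it across y), 65 mm above its underside. Five close fins below, 6 thick, 18 mm apart, 60 long, 40 tall.
- solid_grip (a point): Bystander, does not fit: same wood, loose. Point: centre of its top ridge (120 long in x, 24 wide in y, 50 tall, cork on top; grip it across y), 65 mm above its underside. Below it one solid foot block 80 by 60 by 40 mm, no fins.

How it is judged:
By the outcome, as a careful person would: the job done as asked, in the order asked, and still so for the second after the job is handed in, with the robot touching nothing.
It also fails if it takes over 42 s, if anything falls off the work surface, if the arm or the gripper's body presses on something with over 40 N, if the wrist force passes 120 N, or if a joint passes its speed limit or range.

### The arm

A 7-joint arm with a two-finger parallel gripper is mounted at the origin on the work surface. World frame = base frame: x ahead of the robot, y to its left, z up, the work surface at z = 0. Lengths are in m, angles in rad, forces in N, time in s.
With the tool pointing down it reaches from about 0.4 to 0.9 m from the base axis. Payload 5.5 kg.
Tool frame: the origin (TCP) lies midway between the tips of the shut fingers; the grasp point (between the pads) lies 19 mm behind it; z points along the fingers, x is the direction in which the jaws open and shut, and the axes are right-handed (so a half turn about z gives the same grasp; the last joint's range is limited). The gripper opens to 85 mm and grips with 20 to 120 N. Pads are 22 mm wide; open, the fingers measure 114 mm over their backs; the gripper's body (76 mm by 85 mm) begins 54 mm behind the grasp point. The pads swing forward as they close: fully open they stand 13 mm farther back than shut.
Start: joints at [-0.872, 0.501, -0.427, 1.55, 0.221, 1.138, -0.21], TCP at [0.274, 0.589, 0.231] pointing down, gripper open.
Joint ranges: [-2.88, 2.88], [-0.31, 2.03], [-1.54, 1.56], [0.2, 2.42], [-1.41, 4.55], [0.19, 2.02], [-2.57, 2.57]. Speed limits (rad/s): [2.57, 2.57, 3.14, 3.14, 3.14, 3.14, 3.14].

### API

Orientations are given as a unit quaternion [w, x, y, z].
In Python, from rig import * gives the robot as it stands. The module is installed in compiled form; this text tells all that it offers.
- The arm moves only by the tool servo_tool, never from a script. Its argument "moves" is a list of rows, each an object with "dp": the shift along the tool's x, y, z in cm, a list of three; "roll": the turn about the tool's z in rad; "fingers": the opening, from -1 (shut) to 1 (fully open). In form: [{"dp": [dx, dy, dz], "roll": roll, "fingers": fingers}, ...]. A call has 1 to 10 rows; each row shifts and turns the commanded pose from where the row before left it, along the tool's axes as they then stand; what a row does not reach is not made up. A row lasts 1/8 s, in which the tool goes at most 62.5 mm and 10.7 degrees, less where a joint would pass 70% of its speed; a pose out of reach is approached as far as the arm can. A call is refused whole if a number of a shift passes 6.25 or a number of a turn 0.188, either way. A call with a gripper value outside its range is refused whole. The fingers move at their own pace and stop on an object; the grip force is fixed at half the most. Time passes only in rows, so rows that do not move let the fingers close. It gives the time, the measured TCP pose, the force and the opening at its end, in the units of the state.
- get_obs(): the state, without advancing time (a new reading comes with each control period).
- grab_frame(name): name is "scene" or "top" or "wrist"; returns (picture, depth): 480x640x3 uint8, red, green, blue; 480x640 float32, m along the optical axis (not along the pixel's ray), 0 where there is no reading.
- camera_info(name): a dict with "vertical_fov" (degrees; the focal length in pixels is half the picture's height over the tangent of half this angle, whatever the lens; pixels are square), "cx", "cy" (the principal point, pixels), "D" ([k1, k2, p1, p2, k3] as OpenCV has them; the pictures are not rectified), "position" and "rotation" of the camera in the world; the wrist camera has in their place "hand_eye" (4x4, takes a point from camera to tool coordinates, whose origin is the TCP and whose axes are the tool frame's). Camera axes: x right, y up, looking along -z (the intrinsics and any distortion apply to the point x, -y, -z); pixel columns grow to the right and rows downward; lengths in m; the calibration is good to about 2 mm. A picture is of the moment at which its call begins: read the wrist's pose just before it. camera_info takes no time and is no camera call.
- hand_in(): hands the job in, once; it reports no verdict.
The state is a dict: "time": time; "joint_pos": joint angles; "qvel": joint speeds; "joint_torque": joint torques, N m; "tool_pos": TCP position; "tcp_rot": TCP orientation; "contact_force": force on the tool from outside, world axes, zero at the start; "torque": the same for the moment, N m; "grip_width": finger opening in m.
Only numpy, scipy, OpenCV 4.12 (cv2) and the standard library are available. Lean on these libraries where they do the work, as an engineer would, in place of code of your own. Each camera call takes 0.05 s, during which the arm holds its last target. There are 200 camera calls.

## Working session

There is one attempt and no reset: what is moved stays moved. The work goes in short steps, Python scripts to look and compute and a tool call to move; the robot and the scene stay as the last step left them, time stands still between calls to the robot, and variables do not carry over. Pictures are saved under pics/ and viewed, about 8 in all and at most 12, crops included, and the job is handed in when it is done.

Besides the shell and the picture viewer there is one more tool, called as name([rows], argument=value, ...), one row to a line, values as JSON. servo_tool: Moves the arm, as the interface text tells. Its arguments: {"type":"object","properties":{"moves":{"type":"array","items":{"type":"object","properties":{"dp":{"type":"array","items":{"type":"number"}},"roll":{"type":"number"},"fingers":{"type":"number"}}}}},"required":["moves"]}

```bash
mkdir -p pics; cat > h.py <<'E'
from rig import *
import numpy as np, cv2
def K(n):
    c=camera_info(n); f=240/np.tan(np.radians(c["vertical_fov"])/2)
    return np.array([[f,0,c["cx"]],[0,f,c["cy"]],[0,0,1]]),np.array(c["D"],float),c
from scipy.spatial.transform import Rotation as Ro
def pose(n,c,o):
    if n!="wrist": 
        R=np.array(c["rotation"],float)
        if R.shape!=(3,3): R=Ro.from_quat(R[[1,2,3,0]]).as_matrix()
        return R,np.array(c["position"])
    q=np.array(o["tcp_rot"]);T=np.eye(4);T[:3,:3]=Ro.from_quat(q[[1,2,3,0]]).as_matrix();T[:3,3]=o["tool_pos"]
    M=T@np.array(c["hand_eye"]);return M[:3,:3],M[:3,3]
def rays(n,uv,o=None):
    k,D,c=K(n);R,p=pose(n,c,o)
    u=cv2.undistortPoints(np.array(uv,float).reshape(-1,1,2),k,D)[:,0]
    d=np.c_[u[:,0],-u[:,1],-np.ones(len(u))]@R.T
    return p,d
def plane(n,uv,z,o=None):
    p,d=rays(n,uv,o);return p+d*((z-p[2])/d[:,2])[:,None]
def cloud(n,dep,o=None):
    v,u=np.mgrid[:480,:640];p,d=rays(n,np.c_[u.ravel(),v.ravel()],o)
    return (p+d*dep.ravel()[:,None]).reshape(480,640,3)
E
python3 - <<'E'
from h import *
o=get_obs();print({k:np.round(v,3) for k,v in o.items()})
for n in("top","scene"):
    im,d=grab_frame(n);np.savez(f"{n}.npz",im=im,d=d);cv2.imwrite(f"pics/{n}.png",im[:,:,::-1]);c=camera_info(n);print(n,c,(d==0).mean())
E
```

```text
{'time': np.float64(0.0), 'joint_pos': array([-0.872,  0.502, -0.427,  1.551,  0.221,  1.138, -0.21 ]), 'qvel': array([-0.001,  0.001, -0.   , -0.001,  0.   , -0.   ,  0.   ]), 'joint_torque': array([ 1.0000e-03, -5.6951e+01, -5.8160e+00, -2.8094e+01,  1.1000e-02,
        1.2000e-02, -0.0000e+00]), 'tool_pos': array([0.274, 0.589, 0.23 ]), 'tcp_rot': array([ 0.001,  0.843,  0.538, -0.001]), 'contact_force': array([-0.693,  0.24 , -0.842]), 'torque': array([-0.013, -0.069, -0.03 ]), 'grip_width': np.float64(0.085)}
top {'vertical_fov': 56.15592580537193, 'cx': 313.04306798171785, 'cy': 237.38018668174067, 'D': array([-0.03715321,  0.        ,  0.        ,  0.        ,  0.        ]), 'position': array([0.44033144, 0.00862812, 0.84235681]), 'rotation': array([-0.70144183, -0.03441026,  0.0570496 ,  0.70960597])} 0.004111328125
scene {'vertical_fov': 57.85065172870653, 'cx': 326.047540901415, 'cy': 243.46371355144237, 'D': array([-0.08500093,  0.        ,  0.        ,  0.        ,  0.        ]), 'position': array([ 0.90795573, -0.14664221,  0.64483439]), 'rotation': array([0.78716714, 0.24747565, 0.17467551, 0.53722636])} 0.004078776041666667
```

View pics/top.png

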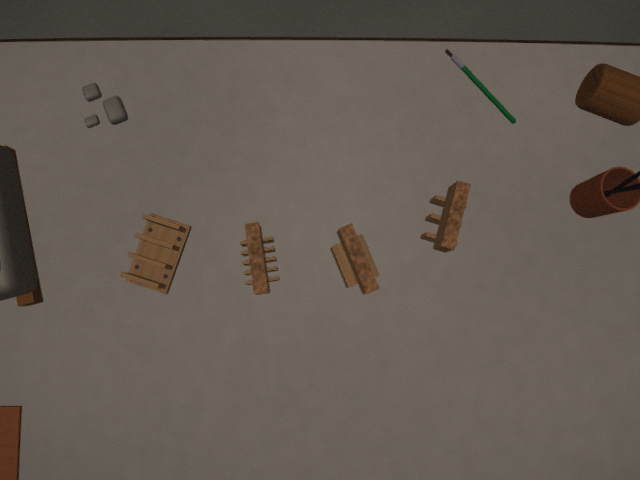

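View pics/scene.png

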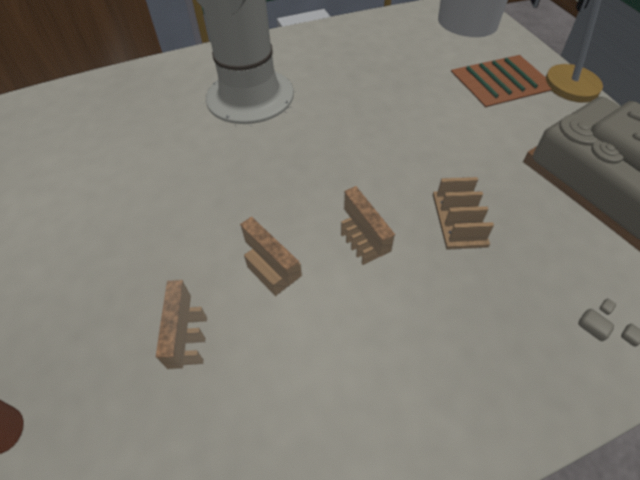

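The top view shows the wide bearer at about (452,215) and the lower half at about (157,253). The fine bearer is at (258,258) and the solid one at (357,258). The scene view confirms the three wide fins at lower left.

```bash
python3 - <<'E'
from h import *
z=np.load("top.npz");P=cloud("top",z["d"])
def m(name,u0,u1,v0,v1,zl,zh):
    Q=P[v0:v1,u0:u1].reshape(-1,3);Q=Q[(Q[:,2]>zl)&(Q[:,2]<zh)]
    (c,s,a)=cv2.minAreaRect((Q[:,:2]*1000).astype(np.float32))
    b=cv2.boxPoints((c,s,a));e=[b[1]-b[0],b[2]-b[1]];L=max(e,key=np.linalg.norm)
    print(name,len(Q),np.round(c,1),np.round(s,1),"long ax deg",round(np.degrees(np.arctan2(L[1],L[0]))%180,1),"z med",np.median(Q[:,2]).round(4))
    return Q
m("wide",415,480,170,260,.082,.1)
m("fine",235,285,215,300,.082,.1)
m("solid",325,385,215,300,.082,.1)
Q=m("lower tops",110,200,200,300,.05,.066)
m("lower all",110,200,200,300,.006,.066)
m("plate",110,200,200,300,.007,.02)
print(np.median(P[320:400,200:400,2]))
np.savez("low.npz",Q=Q)
E
```

```text
wide 1060 [ 576.  -262.2] [ 25.4 121.7] long ax deg 162.5 z med 0.0907
fine 1059 [505.   79.1] [120.2  24.2] long ax deg 7.8 z med 0.091
solid 1043 [502.7 -92.9] [119.5  25.3] long ax deg 20.7 z med 0.0908
lower tops 781 [522.3 267.6] [ 69.8 116.6] long ax deg 161.8 z med 0.0576
lower all 3279 [522.4 267.7] [ 81.4 132.8] long ax deg 161.7 z med 0.0137
plate 2308 [522.4 267.7] [ 81.4 132.8] long ax deg 161.7 z med 0.0128
0.0011659199840371448
```

servo_tool([
  {"dp": [0, 0, 0], "roll": -0.131, "fingers": 1},
  {"dp": [-4, 3, 0], "roll": 0, "fingers": 1},
  {"dp": [-4, 3, 0], "roll": 0, "fingers": 1},
  {"dp": [-4, 3, 0], "roll": 0, "fingers": 1},
  {"dp": [-4, 3, 0], "roll": 0, "fingers": 1},
  {"dp": [-4, 3, 0], "roll": 0, "fingers": 1},
  {"dp": [-4, 3, 0], "roll": 0, "fingers": 1},
  {"dp": [-4, 3, 0], "roll": 0, "fingers": 1},
  {"dp": [-4, 3, 0], "roll": 0, "fingers": 1},
  {"dp": [-4, 3, 0], "roll": 0, "fingers": 1},
])

```text
time: 1.35
tool_pos: [0.424, 0.1631, 0.2312]
tcp_rot: [-0.0, 0.806, 0.592, -0.0]
contact_force: [1.1, 1.0, -0.7]
grip_width: 0.0854
```

servo_tool([
  {"dp": [-4, 3, 0], "roll": 0, "fingers": 1},
  {"dp": [-4, 3, 0], "roll": 0, "fingers": 1},
  {"dp": [-4, 3, 0], "roll": 0, "fingers": 1},
  {"dp": [-4, 3, 0], "roll": 0, "fingers": 1},
  {"dp": [-4, 3, 0], "roll": 0, "fingers": 1},
  {"dp": [-4, 3, 0], "roll": 0, "fingers": 1},
  {"dp": [-4, 3, 0], "roll": 0, "fingers": 1},
  {"dp": [-4, 3, 0], "roll": 0, "fingers": 1},
  {"dp": [0, 0, 0], "roll": 0, "fingers": 1},
  {"dp": [0, 0, 0], "roll": 0, "fingers": 1},
])

```text
time: 2.6
tool_pos: [0.5563, -0.2116, 0.2305]
tcp_rot: [-0.001, 0.806, 0.592, -0.0]
contact_force: [0.2, -0.1, -0.3]
grip_width: 0.0855
```

```bash
cat >> h.py <<'E'
def rect(Q):
    (c,s,a)=cv2.minAreaRect((Q[:,:2]*1000).astype(np.float32))
    b=cv2.boxPoints((c,s,a));e=[b[1]-b[0],b[2]-b[1]];L=max(e,key=np.linalg.norm)
    return np.array(c),np.round(s,1),np.degrees(np.arctan2(L[1],L[0]))%180
def go(o,c,ang):
    "tool-frame shift (cm) and roll to put TCP over c (mm) with tool x at ang deg"
    q=np.array(o["tcp_rot"]);R=Ro.from_quat(q[[1,2,3,0]]).as_matrix()
    a=np.degrees(np.arctan2(R[1,0],R[0,0]))
    d=np.r_[c/1000-np.array(o["tool_pos"])[:2],0]
    print("tool x deg",a.round(2),"tilt",R[:,2].round(3),"dp cm",(R.T@d*100).round(2),"roll",np.radians((a-ang+90)%180-90).round(3))
E
python3 - <<'E'
from h import *
o=get_obs();im,d=grab_frame("wrist");cv2.imwrite("pics/w1.png",im[:,:,::-1])
P=cloud("wrist",d,o);Q=P[(d>0)&(P[:,:,2]>.08)&(P[:,:,2]<.1)&(abs(P[:,:,0]-.576)<.09)&(abs(P[:,:,1]+.262)<.09)]
c,s,a=rect(Q);print(len(Q),c,s,a,np.median(Q[:,2]));go(o,c,a-90)
E
```

```text
5078 [ 575.79425049 -263.11416626] [ 24.4 121.4] 162.91287 0.08952139994900588
tool x deg 72.54 tilt [-0.001  0.001 -1.   ] dp cm [-4.33  3.4  -0.01] roll -0.007
```

View pics/w1.png

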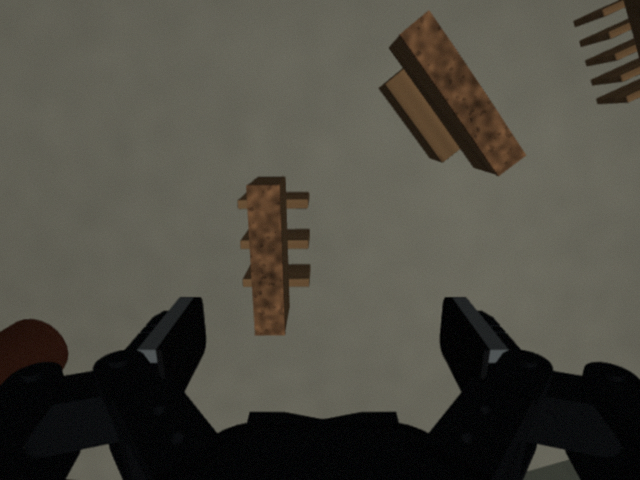

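The wrist view shows the three-finned bearer at about (267,256), with clear space on both sides for the fingers. It agrees with the top view within 1 mm. Next I move over it and go down.

servo_tool([
  {"dp": [-4.33, 3.4, 0], "roll": -0.005, "fingers": 1},
  {"dp": [0, 0, 4], "roll": 0, "fingers": 1},
  {"dp": [0, 0, 4], "roll": 0, "fingers": 1},
  {"dp": [0, 0, 4], "roll": 0, "fingers": 1},
  {"dp": [0, 0, 3], "roll": 0, "fingers": 1},
  {"dp": [0, 0, 2], "roll": 0, "fingers": 1},
  {"dp": [0, 0, 1.3], "roll": 0, "fingers": 1},
  {"dp": [0, 0, 0], "roll": 0, "fingers": 1},
  {"dp": [0, 0, 0], "roll": 0, "fingers": 1},
])

```text
time: 3.78
tool_pos: [0.5771, -0.2643, 0.0494]
tcp_rot: [0.001, 0.805, 0.594, 0.0]
contact_force: [-0.0, 0.6, 0.3]
grip_width: 0.0855
```

servo_tool([
  {"dp": [0, 0, 0], "roll": 0, "fingers": -1},
  {"dp": [0, 0, 0], "roll": 0, "fingers": -1},
  {"dp": [0, 0, 0], "roll": 0, "fingers": -1},
  {"dp": [0, 0, 0], "roll": 0, "fingers": -1},
  {"dp": [0, 0, 0], "roll": 0, "fingers": -1},
  {"dp": [0, 0, 0], "roll": 0, "fingers": -1},
  {"dp": [0, 0, 0], "roll": 0, "fingers": -1},
  {"dp": [0, 0, 0], "roll": 0, "fingers": -1},
])

```text
time: 4.78
tool_pos: [0.5763, -0.2638, 0.0484]
tcp_rot: [-0.0, 0.805, 0.594, 0.0]
contact_force: [-0.7, 0.2, 2.2]
grip_width: 0.0234
```

servo_tool([
  {"dp": [0, 0, -1], "roll": 0, "fingers": -1},
  {"dp": [0, 0, -3], "roll": 0, "fingers": -1},
  {"dp": [0, 0, -4], "roll": 0, "fingers": -1},
  {"dp": [0, 0, -4], "roll": 0, "fingers": -1},
  {"dp": [0, 0, -4], "roll": 0, "fingers": -1},
  {"dp": [0, 0, -1], "roll": 0, "fingers": -1},
  {"dp": [2, -1.2, 0], "roll": 0, "fingers": -1},
  {"dp": [3, -2, 0], "roll": 0, "fingers": -1},
  {"dp": [4, -2.5, 0], "roll": 0, "fingers": -1},
  {"dp": [4, -2.5, 0], "roll": 0, "fingers": -1},
])

```text
time: 6.02
tool_pos: [0.5339, -0.1126, 0.216]
tcp_rot: [-0.002, 0.805, 0.594, -0.001]
contact_force: [0.3, -0.2, -1.7]
grip_width: 0.0232
```

servo_tool([
  {"dp": [4, -2.5, 0], "roll": 0, "fingers": -1},
  {"dp": [4, -2.5, 0], "roll": 0, "fingers": -1},
  {"dp": [4, -2.5, 0], "roll": 0, "fingers": -1},
  {"dp": [4, -2.5, 0], "roll": 0, "fingers": -1},
  {"dp": [4, -2.5, 0], "roll": 0, "fingers": -1},
  {"dp": [4, -2.5, 0], "roll": 0, "fingers": -1},
  {"dp": [4, -2.5, 0], "roll": 0, "fingers": -1},
  {"dp": [4, -2.5, 0], "roll": 0, "fingers": -1},
  {"dp": [3, -1.5, 0], "roll": 0, "fingers": -1},
  {"dp": [2, -1, 0], "roll": 0, "fingers": -1},
])

```text
time: 7.28
tool_pos: [0.4271, 0.3063, 0.2163]
tcp_rot: [-0.001, 0.804, 0.595, -0.002]
contact_force: [-0.7, -0.2, -1.9]
grip_width: 0.0233
```

servo_tool([
  {"dp": [0, 0, 0], "roll": 0, "fingers": -1},
  {"dp": [0, 0, 0], "roll": 0, "fingers": -1},
  {"dp": [0, 0, 0], "roll": 0, "fingers": -1},
])

```text
time: 7.65
tool_pos: [0.4305, 0.3029, 0.2177]
tcp_rot: [0.0, 0.805, 0.593, -0.001]
contact_force: [0.3, -0.5, -1.9]
grip_width: 0.0236
```

```bash
python3 - <<'E'
from h import *
o=get_obs();im,d=grab_frame("wrist");cv2.imwrite("pics/w2.png",im[:,:,::-1]);np.savez("w2.npz",im=im,d=d,p=o["tool_pos"],q=o["tcp_rot"])
P=cloud("wrist",d,o);near=(d>0)&(np.hypot(P[:,:,0]-.522,P[:,:,1]-.268)<.09)
for lo,hi in((.05,.066),(.007,.066)):
    Q=P[near&(P[:,:,2]>lo)&(P[:,:,2]<hi)]
    c,s,a=rect(Q);print(len(Q),c,s,a,np.median(Q[:,2]));go(o,c,a-90)
print(o["tool_pos"],o["grip_width"])
E
```

```text
0 [0. 0.] [0. 0.] 0.0 nan
tool x deg 72.73 tilt [-0.001 -0.001 -1.   ] dp cm [-41.71 -32.12   0.07] roll -0.301
57 [456.26586914 249.98881531] [ 5.5 17.8] 160.35422 0.011286986999827608
tool x deg 72.73 tilt [-0.001 -0.001 -1.   ] dp cm [-4.29  4.03  0.  ] roll 0.041
[0.43052466 0.30291802 0.21771922] 0.023587429158121294
  return _methods._mean(a, axis=axis, dtype=dtype,
  ret = ret.dtype.type(ret / rcount)
```

View pics/w2.png

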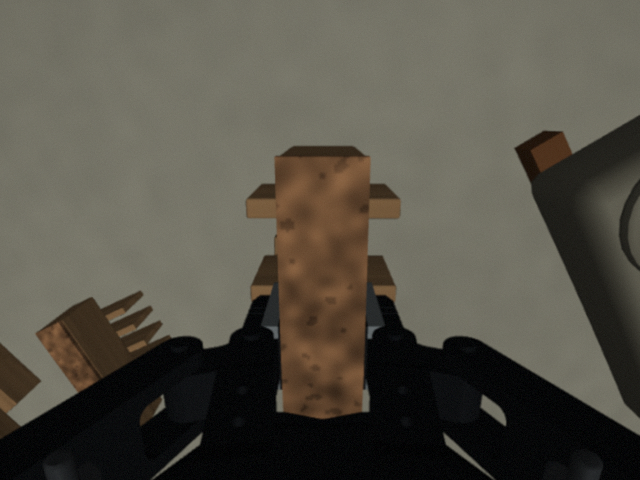

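The held bearer hides the lower half, so I sidestep to uncover it. I will also measure how the bearer sits in the hand.

servo_tool([
  {"dp": [-3, 0, 0], "roll": 0, "fingers": -1},
  {"dp": [-4, 0, 0], "roll": 0, "fingers": -1},
  {"dp": [-3, 0, 0], "roll": 0, "fingers": -1},
  {"dp": [0, 0, 0], "roll": 0, "fingers": -1},
  {"dp": [0, 0, 0], "roll": 0, "fingers": -1},
  {"dp": [0, 0, 0], "roll": 0, "fingers": -1},
])

```text
time: 8.45
tool_pos: [0.4014, 0.2097, 0.2185]
tcp_rot: [-0.0, 0.805, 0.594, 0.0]
contact_force: [-0.3, 0.2, -1.5]
grip_width: 0.0236
```

```bash
python3 - <<'E'
from h import *
o=get_obs();im,d=grab_frame("wrist");cv2.imwrite("pics/w3.png",im[:,:,::-1])
P=cloud("wrist",d,o);near=(d>0)&(np.hypot(P[:,:,0]-.522,P[:,:,1]-.268)<.09)
for lo,hi in((.05,.066),(.007,.066)):
    Q=P[near&(P[:,:,2]>lo)&(P[:,:,2]<hi)]
    c,s,a=rect(Q);print(len(Q),c,s,a,np.median(Q[:,2]));go(o,c,a-90)
print(o["tool_pos"],o["grip_width"])
# held bearer, tool coordinates
q=np.array(o["tcp_rot"]);R=Ro.from_quat(q[[1,2,3,0]]).as_matrix();T=(P-o["tool_pos"])@R
hs=cv2.cvtColor(im,cv2.COLOR_RGB2HSV);w=(hs[:,:,1]>60)&(d>0)&(abs(T[:,:,0])<.05)&(abs(T[:,:,1])<.09)
t=w&(T[:,:,2]<-.03)&(T[:,:,2]>-.06)
Q=T[t];c,s,a=rect(Q);print("ridge top tool",len(Q),c,s,a,np.percentile(Q,[1,50,99],axis=0).round(4))
for y0 in(.02,.03,.04,.05):
    k=t&(abs(T[:,:,1]-y0)<.005);print(y0,np.median(T[k],axis=0).round(4))
f=w&(T[:,:,2]>-.005)&(T[:,:,2]<.012)&(abs(T[:,:,0])>.015)&(abs(T[:,:,0])<.03)
F=T[f];print("fin tops",len(F),np.histogram(F[:,1],bins=np.arange(-.05,.052,.004)),np.median(F[:,2]))
E
```

```text
2085 [504.20385742 272.94012451] [69.4 79.8] 161.9252 0.05631650442872527
tool x deg 72.87 tilt [ 0.     0.001 -1.   ] dp cm [9.07 7.97 0.01] roll 0.016
7538 [500.62329102 274.61932373] [80.4 87.6] 161.68404 0.03173352292999118
tool x deg 72.87 tilt [ 0.     0.001 -1.   ] dp cm [9.13 7.57 0.01] roll 0.021
[0.40136553 0.20972354 0.21845659] 0.023554965825767837
ridge top tool 31308 [ -1.08876038 -21.33067322] [79.2 97.1] 179.92719 [[-0.0445 -0.0607 -0.0594]
 [-0.0009 -0.0143 -0.0417]
 [ 0.0424  0.015  -0.038 ]]
0.02 [-0.0011  0.0159 -0.0413]
0.03 [nan nan nan]
0.04 [nan nan nan]
0.05 [nan nan nan]
fin tops 1832 (array([  0,   0, 561, 590,  99,   0,   0,   0,   0,   3,   0, 428, 150,
         1,   0,   0,   0,   0,   0,   0,   0,   0,   0,   0,   0]), array([-0.05 , -0.046, -0.042, -0.038, -0.034, -0.03 , -0.026, -0.022,
       -0.018, -0.014, -0.01 , -0.006, -0.002,  0.002,  0.006,  0.01 ,
        0.014,  0.018,  0.022,  0.026,  0.03 ,  0.034,  0.038,  0.042,
        0.046,  0.05 ])) 0.008710953487684584
  return _methods._mean(a, axis=axis, dtype=dtype,
  ret = um.true_divide(
```

View pics/w3.png

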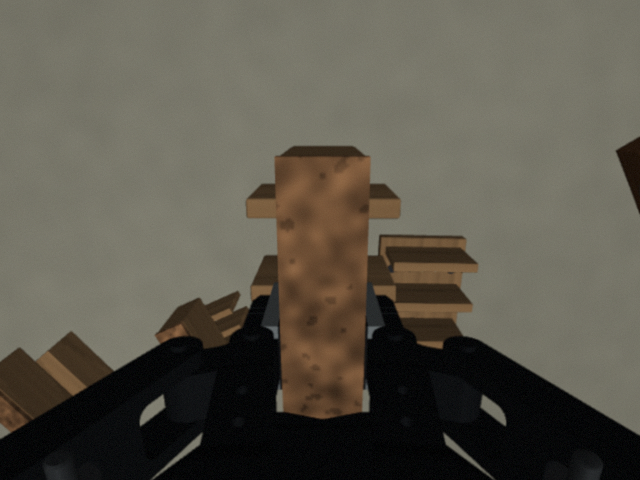

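```bash
python3 - <<'E'
from h import *
print(camera_info("wrist"))
o=get_obs();k,D,c=K("wrist");H=np.array(c["hand_eye"])
q=np.array(o["tcp_rot"]);R=Ro.from_quat(q[[1,2,3,0]]).as_matrix()
def proj(t):
    X=(np.atleast_2d(t)-H[:3,3])@H[:3,:3];X=X*[1,-1,-1]
    return cv2.projectPoints(X,np.zeros(3),np.zeros(3),k,D)[0][:,0].round(0).tolist(),X[:,2].round(3).tolist()
print("held top ends/fins pred",proj([[0,.06,-.042],[0,-.06,-.042],[.025,.036,.008],[.025,0,.008]]))
a=np.radians(161.7);e=np.array([np.cos(a),np.sin(a),0])
L=[np.array([.5223,.2676,.057])+s*e for s in(-.058,-.018,.018,.058)]
print("lower pred",proj((np.array(L)-o["tool_pos"])@R))
im,d=grab_frame("wrist")
for u,v in((320,170),(320,250),(320,400),(385,205),(430,262),(430,300),(420,100)):print(u,v,d[v,u])
im,d=grab_frame("top");cv2.imwrite("pics/top2.png",im[:,:,::-1]);np.savez("top2.npz",im=im,d=d)
E
```

```text
{'vertical_fov': 61.99405657130222, 'cx': 322.4299078198135, 'cy': 233.85859758133054, 'D': array([-0.05827614,  0.        ,  0.        ,  0.        ,  0.        ]), 'hand_eye': array([[ 9.99999591e-01, -4.14321371e-04, -8.03863209e-04,
        -1.10134978e-03],
       [-6.16584483e-04, -9.62611838e-01, -2.70883868e-01,
        -6.91981084e-02],
       [-6.61575265e-04,  2.70884253e-01, -9.62611699e-01,
        -1.42238893e-01],
       [ 0.00000000e+00,  0.00000000e+00,  0.00000000e+00,
         1.00000000e+00]])}
held top ends/fins pred ([[325.0, 520.0], [327.0, 160.0], [382.0, 372.0], [386.0, 297.0]], [0.131, 0.099, 0.173, 0.163])
lower pred ([[423.0, 385.0], [428.0, 346.0], [432.0, 308.0], [437.0, 263.0]], [0.354, 0.343, 0.333, 0.322])
320 170 0.10047391
320 250 0.104266725
320 400 0.11907934
385 205 0.15312767
430 262 0.32347363
430 300 0.3403161
420 100 0.34153733
```

View pics/top2.png

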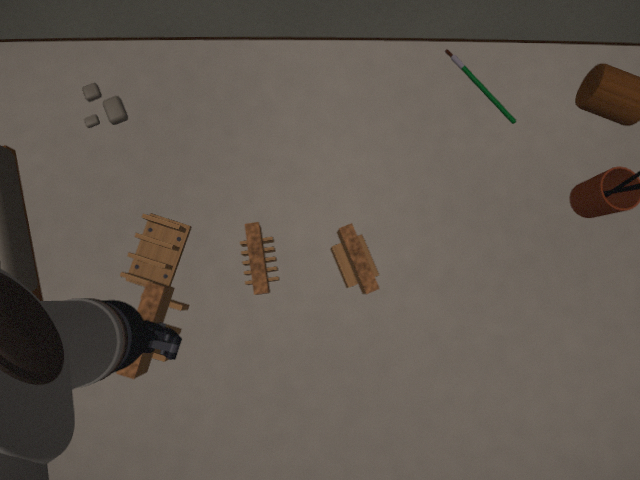

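The wrist image turns out to have tool −y pointing up. With that, the views agree: the bearer sits about 0.7 mm toward −y in the hand, and the lower half is at dp ≈ (9.1, 9.8) cm. I move above it and stop high to check.

servo_tool([
  {"dp": [2, 2, 0], "roll": 0, "fingers": -1},
  {"dp": [3, 3, 0], "roll": 0, "fingers": -1},
  {"dp": [3, 3, 0], "roll": 0, "fingers": -1},
  {"dp": [1.1, 1.88, 0], "roll": 0, "fingers": -1},
  {"dp": [0, 0, 3], "roll": 0.018, "fingers": -1},
  {"dp": [0, 0, 4], "roll": 0, "fingers": -1},
  {"dp": [0, 0, 3], "roll": 0, "fingers": -1},
  {"dp": [0, 0, 0], "roll": 0, "fingers": -1},
  {"dp": [0, 0, 0], "roll": 0, "fingers": -1},
  {"dp": [0, 0, 0], "roll": 0, "fingers": -1},
])

```text
time: 9.85
tool_pos: [0.5235, 0.2675, 0.1201]
tcp_rot: [0.0, 0.81, 0.586, 0.002]
contact_force: [-0.9, -0.4, -2.4]
grip_width: 0.0233
```

```bash
python3 - <<'E'
from h import *
o=get_obs();print(o["tool_pos"],o["contact_force"],o["grip_width"])
a=np.radians(71.7);yt=np.array([np.sin(a),-np.cos(a)])
go(o,np.array([522.35,267.65])+.7*yt,71.75)
im,d=grab_frame("scene");cv2.imwrite("pics/s2.png",cv2.resize(im[140:300,360:560,::-1],None,fx=4,fy=3.75,interpolation=3)[:600])
E
```

```text
[0.52351148 0.26745152 0.12006738] [-0.90003808 -0.43672054 -2.3680512 ] 0.02334800000164834
tool x deg 71.8 tilt [ 0.003  0.001 -1.   ] dp cm [-0.02 -0.05 -0.  ] roll 0.001
```

View pics/s2.png

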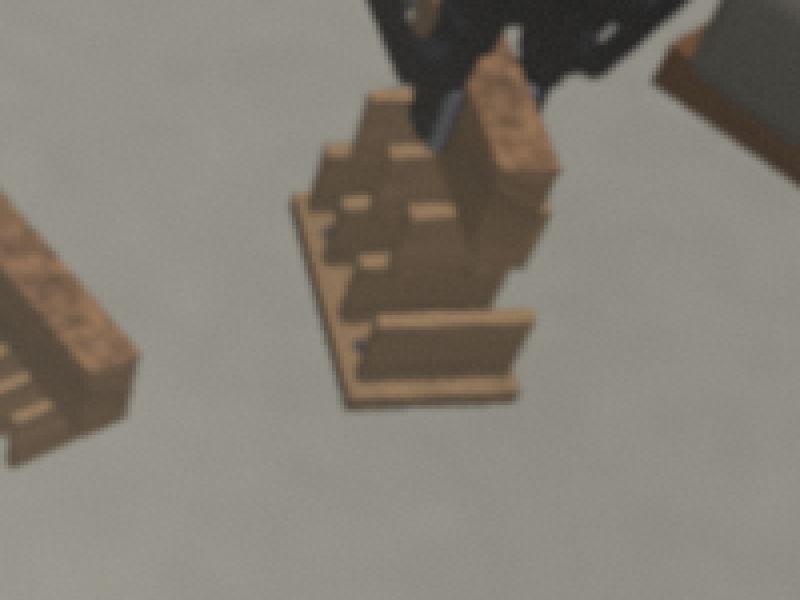

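The crop shows the bearer above the lower half with its fins in line with the gaps. I lower it in steps.

servo_tool([
  {"dp": [0, -0.05, 1], "roll": 0, "fingers": -1},
  {"dp": [0, 0, 1.5], "roll": 0, "fingers": -1},
  {"dp": [0, 0, 1], "roll": 0, "fingers": -1},
  {"dp": [0, 0, 0.7], "roll": 0, "fingers": -1},
  {"dp": [0, 0, 0.5], "roll": 0, "fingers": -1},
  {"dp": [0, 0, 0.3], "roll": 0, "fingers": -1},
  {"dp": [0, 0, 0], "roll": 0, "fingers": -1},
  {"dp": [0, 0, 0], "roll": 0, "fingers": -1},
])

```text
time: 10.9
tool_pos: [0.5221, 0.267, 0.0686]
tcp_rot: [0.0, 0.81, 0.586, 0.0]
contact_force: [-0.1, 0.2, -2.0]
grip_width: 0.0232
```

servo_tool([
  {"dp": [0, 0, 0.2], "roll": 0, "fingers": -1},
  {"dp": [0, 0, 0], "roll": 0, "fingers": -1},
  {"dp": [0, 0, 0], "roll": 0, "fingers": -1},
])

```text
time: 11.28
tool_pos: [0.5219, 0.2668, 0.0663]
tcp_rot: [-0.0, 0.81, 0.586, 0.0]
contact_force: [0.6, 0.1, -1.7]
grip_width: 0.023
```

servo_tool([
  {"dp": [0.07, 0.07, 0.1], "roll": 0, "fingers": -1},
  {"dp": [0, 0, 0], "roll": 0, "fingers": -1},
  {"dp": [0, 0, 0], "roll": 0, "fingers": -1},
])

```text
time: 11.65
tool_pos: [0.5228, 0.2673, 0.0653]
tcp_rot: [-0.0, 0.81, 0.586, 0.0]
contact_force: [0.1, 0.0, -1.8]
grip_width: 0.0232
```

servo_tool([
  {"dp": [0, 0, 0.1], "roll": 0, "fingers": -1},
  {"dp": [0, 0, 0], "roll": 0, "fingers": -1},
  {"dp": [0, 0, 0], "roll": 0, "fingers": -1},
])

```text
time: 12.02
tool_pos: [0.5228, 0.2673, 0.0652]
tcp_rot: [0.0, 0.81, 0.586, 0.0]
contact_force: [-2.6, -0.9, 5.5]
grip_width: 0.0235
```

Contact: the vertical force rose from −1.8 N to +5.5 N at the expected height. Next I release, rise, and check.

servo_tool([
  {"dp": [0, 0, 0], "roll": 0, "fingers": -0.2},
  {"dp": [0, 0, 0], "roll": 0, "fingers": 0.2},
  {"dp": [0, 0, 0], "roll": 0, "fingers": 0.6},
  {"dp": [0, 0, 0], "roll": 0, "fingers": 1},
  {"dp": [0, 0, 0], "roll": 0, "fingers": 1},
  {"dp": [0, 0, 0], "roll": 0, "fingers": 1},
])

```text
time: 12.78
tool_pos: [0.5227, 0.2673, 0.0642]
tcp_rot: [-0.0, 0.81, 0.586, -0.0]
contact_force: [-0.1, 0.3, 0.4]
grip_width: 0.0857
```

servo_tool([
  {"dp": [0, 0, -1], "roll": 0, "fingers": 1},
  {"dp": [0, 0, -3], "roll": 0, "fingers": 1},
  {"dp": [0, 0, -4], "roll": 0, "fingers": 1},
  {"dp": [0, 0, -4], "roll": 0, "fingers": 1},
  {"dp": [0, 0, -3], "roll": 0, "fingers": 1},
  {"dp": [0, -5, 0], "roll": 0, "fingers": 1},
  {"dp": [0, -5, 0], "roll": 0, "fingers": 1},
  {"dp": [0, 0, 0], "roll": 0, "fingers": 1},
  {"dp": [0, 0, 0], "roll": 0, "fingers": 1},
])

```text
time: 13.9
tool_pos: [0.4285, 0.2984, 0.2151]
tcp_rot: [0.0, 0.81, 0.586, 0.001]
contact_force: [0.5, -0.3, 0.2]
grip_width: 0.0853
```

```bash
python3 - <<'E'
from h import *
im,d=grab_frame("top");P=cloud("top",d);near=(d>0)&(np.hypot(P[:,:,0]-.522,P[:,:,1]-.268)<.09)
for n,lo,hi in(("ridge",.097,.125),("lower+",.007,.066)):
    Q=P[near&(P[:,:,2]>lo)&(P[:,:,2]<hi)];c,s,a=rect(Q);print(n,len(Q),c,s,a,np.median(Q[:,2]))
for n,c0 in(("fine",(.505,.079)),("solid",(.5027,-.0929))):
    Q=P[(d>0)&(np.hypot(P[:,:,0]-c0[0],P[:,:,1]-c0[1])<.075)&(P[:,:,2]>.082)&(P[:,:,2]<.1)];print(n,rect(Q))
o=get_obs();print(o["time"],o["tool_pos"],o["grip_width"])
s,_=grab_frame("scene")
a=cv2.resize(im[170:330,80:240,::-1],(400,400),interpolation=3);b=cv2.resize(s[140:300,380:540,::-1],(400,400),interpolation=3)
cv2.imwrite("pics/end.png",np.hstack([a,b]))
E
```

```text
ridge 1225 [521.79260254 267.06707764] [ 25.8 120.2] 162.40767 0.1076717694412781
lower+ 1879 [521.48614502 265.13452148] [ 76.  132.5] 161.48769 0.014544854897787785
fine (array([505.07028198,  79.22341919]), array([120.4,  24.2]), np.float32(7.8787084))
solid (array([502.64877319, -92.89213562]), array([119.3,  25.4]), np.float32(20.63733))
13.95 [0.42897404 0.29806558 0.21489181] 0.08537540496841611
```

View pics/end.png

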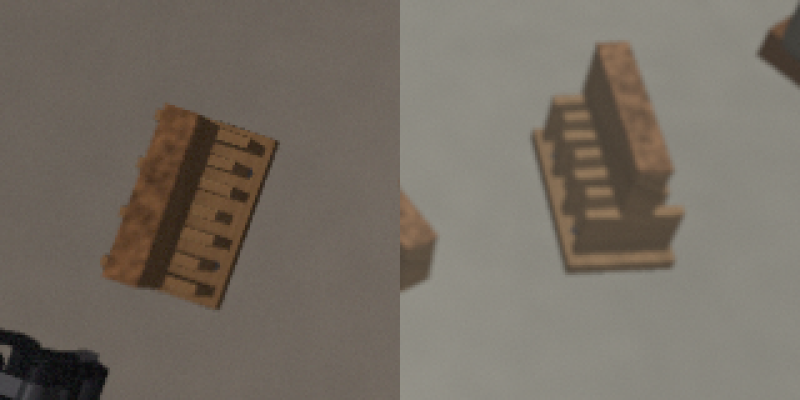

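The end view shows the bearer seated, with its fins alternating with the lower ones. The ridge top is at 107.7 mm (107 nominal) and within about 1 mm of centre. Handing in.

```bash
python3 -c "
from rig import *
print(hand_in())"
```

```text
the job is handed in; nothing more can be done
None
```

The three-finned bearer is seated in the lower half, released, and the job is handed in at about 14 s of the 42 s allowed. I gripped it across its ridge, lowered it in small steps until I felt contact (about +5.5 N at the expected height), then let go and moved the arm clear.

**Last checks, all passed:**
- **Height:** the ridge top is at 107.7 mm, against 107 mm when fully home.
- **Centring:** the ridge centre is about 0.8 mm from the lower half's centre, and its angle is within about 0.7°. The camera calibration is only good to about 2 mm.
- **Fins:** the pictures show each bearer fin in its own gap, alternating with the lower fins.
- **Other bearers:** the fine-finned and solid-footed ones have not moved; their positions match the first measurement within 0.2 mm.

**One check disagreed:** the last top-view outline of the lower half came out about 2.5 mm off centre. I put that down to the seated bearer hiding one edge of it, so I used the earlier unobstructed measurement. I also first misread the wrist picture's direction, and resolved that before lowering.

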